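# Try the washed pepper mills on the test pin and sort them

### The arm

A 6-joint arm with a two-finger parallel gripper is mounted at the origin on a cart in front of the work surface, level with it; the furniture and walls round the work are solid. World frame = base frame: x ahead of the robot, y to its left, z up, the work surface at z = 0. Lengths are in mm, angles in rad, forces in N, time in s.
With the tool pointing down it reaches from about 275 to 1000 mm from the base axis. Payload 8.4 kg.
Tool frame: the origin (TCP) lies between the finger pads; the fingertips stand 22 mm ahead of it and the grasp point (between the pads) lies 3 mm ahead of it; z points along the fingers, y is the line along which they close (so a half turn about z gives the same grasp; the last joint's range is limited). The gripper opens to 85 mm and grips with 20 to 120 N. Pads are 22 mm wide; open, the fingers measure 114 mm over their backs; the gripper's body (76 mm by 85 mm) begins 54 mm behind the grasp point. The pads swing forward as they close: fully open they stand 13 mm farther back than shut.
Start: joints at [-1.254, 0.353, 1.633, -0, 1.155, -0.002], TCP at [195.891, -593.511, 253.281] pointing down, gripper open.
Joint ranges: [-2.63, 2.63], [-0.92, 2.1], [0.06, 2.66], [-1.3, 4.44], [0, 2.69], [-3.02, 3.02]. Speed limits (rad/s): [2.22, 2.22, 2.79, 3.14, 3.14, 3.14].

### API

Orientations are given as [roll, pitch, yaw] about the fixed x, y, z axes, in that order (R = Rz(yaw) Ry(pitch) Rx(roll)).
In Python, from rig import r, grab_frame gives the robot as it stands.
- The arm moves only by the shell command python3 -m inch 'ROWS' [FORCE]. ROWS is JSON, a list of rows, each a list of 7 numbers: the turn, a rotation vector about the tool's x, y, z as a fraction of full scale, then the shift along the tool's x, y, z as a fraction of full scale, then the closure, from 0 (fully open) to 1 (shut). In form: [[rx, ry, rz, dx, dy, dz, fingers], ...]. A call has 1 to 8 rows; each row shifts and turns the commanded pose from where the row before left it, along the tool's axes as they then stand; what a row does not reach is not made up. Full scale, the value 1, is 2.5 cm for a shift and pi rad for a turn. A row lasts 1/12 s, in which the tool goes at most 41.7 mm and 7.16 degrees, less where a joint would pass 70% of its speed; a pose out of reach is approached as far as the arm can. A call with a number of a shift or a turn outside -1 to 1 is refused whole. A call with a gripper value outside its range is refused whole. The fingers move at their own pace and stop on an object; FORCE is the grip in N (left out, the last holds). Time passes only in rows, so rows that do not move let the fingers close. It gives the time, the measured TCP pose, the force, the opening and the grip force at its end, in the units of the state.
- r.sense(): the state, without advancing time (a new reading comes with each control period).
- grab_frame(name): name is "scene" or "top"; returns a dict with "pixels" (400x640x3 uint8, red, green, blue), "z_map" (400x640 float32, mm along the optical axis (not along the pixel's ray), 0 where there is no reading), "vertical_fov" (degrees; the focal length in pixels is half the picture's height over the tangent of half this angle, whatever the lens; pixels are square), "cx", "cy" (the principal point, pixels), "cam_to_world" (4x4, takes a point from camera to world coordinates). Camera axes: x right, y down, z forward; pixel columns grow to the right and rows downward; lengths in mm; the calibration is good to about 2 mm. A picture is of the moment at which its call begins.
- r.sign_off(): hands the job in; it is judged then, once.
The state is a dict: "clock": time; "qpos": joint angles; "qvel": joint speeds; "joint_efforts": joint torques, N m; "eef_pos": TCP position; "tcp_rot": TCP orientation; "contact_force": force on the tool from outside, world axes, zero at the start; "wrist_torque": the same for the moment, N m; "opening": opening from 0.0 (shut) to 1.0 (fully open); "grasp_force": force on a finger pad.
Only numpy, scipy, OpenCV 4.12 (cv2) and the standard library are available. Lean on these libraries where they do the work, as an engineer would, in place of code of your own. Each camera call takes 0.05 s, during which the arm holds its last target. There are 200 camera calls.

### The job

Three wooden pepper mills have been washed and some may have swollen inside. One mill at a time, slide it gently down over the upright steel test pin as far as it will go without forcing it; then, before trying the next mill, stand it upright on the white tray if it went right down onto the pin's wooden foot, or on the wire drying rack if it stuck part-way. Try all three, set them down without dropping them, and leave the other things where they are.

Things in the scene. Friction and masses are not known exactly. Their poses are not given: they have to be found in the camera images.
- mill_a_mid (a point): Centre, 56 mm above the foot, of one of three wooden pepper mills that look exactly alike: 112 tall, upright, foot 50 across, body 47, and a straight head 44 across from 53 to 94 mm above the foot (the place to grip), knob on top. About 0.16 kg. A blind bore 23 across opens in the middle of the foot. z: its axis, up.
- mill_b_mid (a point): Centre, 56 mm above the foot, of one of three wooden pepper mills that look exactly alike: 112 tall, upright, foot 50 across, body 47, and a straight head 44 across from 53 to 94 mm above the foot (the place to grip), knob on top. About 0.16 kg. A blind bore 23 across opens in the middle of the foot. z: its axis, up.
- mill_c_mid (a point): Centre, 56 mm above the foot, of one of three wooden pepper mills that look exactly alike: 112 tall, upright, foot 50 across, body 47, and a straight head 44 across from 53 to 94 mm above the foot (the place to grip), knob on top. About 0.16 kg. A blind bore 23 across opens in the middle of the foot. z: its axis, up.
- gauge: Test pin, fixed: round dark wooden foot 90 across and 18 tall (flat top 60 across), with an upright steel pin 20 in diameter standing 45 above the foot, its top edge bevelled to 14 across. Origin at the middle of the underside, on the worktop; z up along the pin.
- pin_top (a point): Centre of the flat top of the steel pin, 63 mm above the worktop. A good mill's bore is 23 across and 52 deep, so it goes down until its foot rests on the pin's wooden foot. A swollen mill's bore is the same for its first 18 mm, then narrower than the pin: it stops hard with its foot about 27 above the wooden foot. Any number may be swollen; it cannot be seen.
- tray: White serving tray, fixed, for the mills that fit: 260 along its x by 120 along its y, rim 16 tall, 6 thick; inner floor 6 above the worktop. Origin at the middle of its underside, on the worktop. Room for three mills in a row along x, 75 apart.
- rack: Steel wire drying rack, fixed, for the swollen mills: 260 along its x by 120 along its y, without a rim; the tops of its rods, which run along x 15 apart, are 18 above the worktop. Origin at the middle of its underside, on the worktop. Room for three mills in a row along x, 75 apart.
- mug_teal: Bystander, to be left where it is: teal mug with a handle, 73 tall (mm). Origin under its middle, on the worktop.
- glass_cup_1: Bystander, to be left where it is: small clear glass cup with a handle, 51 tall (mm). Origin under its middle, on the worktop.
- shot_amber_1: Bystander, to be left where it is: small amber tea glass, 39 across, 52 tall (mm). Origin under its middle, on the worktop.
- coffee_jar: Bystander, to be left where it is: glass jar of coffee with a wooden lid, 66 across, 106 tall (mm). Origin under its middle, on the worktop.
Mind the look-alikes: they are no part of the job. What is shaped like the part that bears mill_a_mid but yellow is not meant.

How it is judged (in metres and radians):
On the way, in this order (a step that is already met when the one before it is completed fails the run):
1. one mill has been slid down the pin as far as it goes (right home if it fits, until it sticks if it is swollen) (((horizontal distance between mill_a_mid and pin_top below 0.012 m and z of mill_a_mid in the frame of gauge below 0.08 m and angle between mill_a_mid's own z axis and vertical below 0.2 rad) or (horizontal distance between mill_b_mid and pin_top below 0.012 m and z of mill_b_mid in the frame of gauge below 0.107 m and angle between mill_b_mid's own z axis and vertical below 0.2 rad) or (horizontal distance between mill_c_mid and pin_top below 0.012 m and z of mill_c_mid in the frame of gauge below 0.08 m and angle between mill_c_mid's own z axis and vertical below 0.2 rad))), for 0.1 s.
2. a second mill is tried likewise while the first already stands where it belongs ((((horizontal distance between mill_a_mid and pin_top below 0.012 m and z of mill_a_mid in the frame of gauge below 0.08 m and angle between mill_a_mid's own z axis and vertical below 0.2 rad) and ((x of mill_b_mid in the frame of rack between -0.115 and 0.115 m and y of mill_b_mid in the frame of rack between -0.045 and 0.045 m and z of mill_b_mid in the frame of rack between 0.068 and 0.08 m and angle between mill_b_mid's own z axis and vertical below 0.12 rad) and contact force between the fingers and mill_b below 0.05 N)) or ((horizontal distance between mill_a_mid and pin_top below 0.012 m and z of mill_a_mid in the frame of gauge below 0.08 m and angle between mill_a_mid's own z axis and vertical below 0.2 rad) and ((x of mill_c_mid in the frame of tray between -0.115 and 0.115 m and y of mill_c_mid in the frame of tray between -0.045 and 0.045 m and z of mill_c_mid in the frame of tray between 0.056 and 0.068 m and angle between mill_c_mid's own z axis and vertical below 0.12 rad) and contact force between the fingers and mill_c below 0.05 N)) or ((horizontal distance between mill_b_mid and pin_top below 0.012 m and z of mill_b_mid in the frame of gauge below 0.107 m and angle between mill_b_mid's own z axis and vertical below 0.2 rad) and ((x of mill_a_mid in the frame of tray between -0.115 and 0.115 m and y of mill_a_mid in the frame of tray between -0.045 and 0.045 m and z of mill_a_mid in the frame of tray between 0.056 and 0.068 m and angle between mill_a_mid's own z axis and vertical below 0.12 rad) and contact force between the fingers and mill_a below 0.05 N)) or ((horizontal distance between mill_b_mid and pin_top below 0.012 m and z of mill_b_mid in the frame of gauge below 0.107 m and angle between mill_b_mid's own z axis and vertical below 0.2 rad) and ((x of mill_c_mid in the frame of tray between -0.115 and 0.115 m and y of mill_c_mid in the frame of tray between -0.045 and 0.045 m and z of mill_c_mid in the frame of tray between 0.056 and 0.068 m and angle between mill_c_mid's own z axis and vertical below 0.12 rad) and contact force between the fingers and mill_c below 0.05 N)) or ((horizontal distance between mill_c_mid and pin_top below 0.012 m and z of mill_c_mid in the frame of gauge below 0.08 m and angle between mill_c_mid's own z axis and vertical below 0.2 rad) and ((x of mill_a_mid in the frame of tray between -0.115 and 0.115 m and y of mill_a_mid in the frame of tray between -0.045 and 0.045 m and z of mill_a_mid in the frame of tray between 0.056 and 0.068 m and angle between mill_a_mid's own z axis and vertical below 0.12 rad) and contact force between the fingers and mill_a below 0.05 N)) or ((horizontal distance between mill_c_mid and pin_top below 0.012 m and z of mill_c_mid in the frame of gauge below 0.08 m and angle between mill_c_mid's own z axis and vertical below 0.2 rad) and ((x of mill_b_mid in the frame of rack between -0.115 and 0.115 m and y of mill_b_mid in the frame of rack between -0.045 and 0.045 m and z of mill_b_mid in the frame of rack between 0.068 and 0.08 m and angle between mill_b_mid's own z axis and vertical below 0.12 rad) and contact force between the fingers and mill_b below 0.05 N)))), for 0.1 s.
3. the third mill is tried likewise while the other two already stand where they belong ((((horizontal distance between mill_a_mid and pin_top below 0.012 m and z of mill_a_mid in the frame of gauge below 0.08 m and angle between mill_a_mid's own z axis and vertical below 0.2 rad) and ((x of mill_b_mid in the frame of rack between -0.115 and 0.115 m and y of mill_b_mid in the frame of rack between -0.045 and 0.045 m and z of mill_b_mid in the frame of rack between 0.068 and 0.08 m and angle between mill_b_mid's own z axis and vertical below 0.12 rad) and contact force between the fingers and mill_b below 0.05 N) and ((x of mill_c_mid in the frame of tray between -0.115 and 0.115 m and y of mill_c_mid in the frame of tray between -0.045 and 0.045 m and z of mill_c_mid in the frame of tray between 0.056 and 0.068 m and angle between mill_c_mid's own z axis and vertical below 0.12 rad) and contact force between the fingers and mill_c below 0.05 N)) or ((horizontal distance between mill_b_mid and pin_top below 0.012 m and z of mill_b_mid in the frame of gauge below 0.107 m and angle between mill_b_mid's own z axis and vertical below 0.2 rad) and ((x of mill_a_mid in the frame of tray between -0.115 and 0.115 m and y of mill_a_mid in the frame of tray between -0.045 and 0.045 m and z of mill_a_mid in the frame of tray between 0.056 and 0.068 m and angle between mill_a_mid's own z axis and vertical below 0.12 rad) and contact force between the fingers and mill_a below 0.05 N) and ((x of mill_c_mid in the frame of tray between -0.115 and 0.115 m and y of mill_c_mid in the frame of tray between -0.045 and 0.045 m and z of mill_c_mid in the frame of tray between 0.056 and 0.068 m and angle between mill_c_mid's own z axis and vertical below 0.12 rad) and contact force between the fingers and mill_c below 0.05 N)) or ((horizontal distance between mill_c_mid and pin_top below 0.012 m and z of mill_c_mid in the frame of gauge below 0.08 m and angle between mill_c_mid's own z axis and vertical below 0.2 rad) and ((x of mill_a_mid in the frame of tray between -0.115 and 0.115 m and y of mill_a_mid in the frame of tray between -0.045 and 0.045 m and z of mill_a_mid in the frame of tray between 0.056 and 0.068 m and angle between mill_a_mid's own z axis and vertical below 0.12 rad) and contact force between the fingers and mill_a below 0.05 N) and ((x of mill_b_mid in the frame of rack between -0.115 and 0.115 m and y of mill_b_mid in the frame of rack between -0.045 and 0.045 m and z of mill_b_mid in the frame of rack between 0.068 and 0.08 m and angle between mill_b_mid's own z axis and vertical below 0.12 rad) and contact force between the fingers and mill_b below 0.05 N)))), for 0.1 s.
At the end, for the whole second after the job is handed in: Every mill that fits the pin stands upright (within about 7 degrees) on the white tray's floor and every swollen one on the rack's rods, each axis within 115 mm of the middle along the tray or rack and 45 mm across it, at rest (x of mill_a_mid in the frame of tray between -0.115 and 0.115 m and y of mill_a_mid in the frame of tray between -0.045 and 0.045 m and z of mill_a_mid in the frame of tray between 0.056 and 0.068 m and angle between each of mill_a_mid, mill_b_mid, mill_c_mid's own z axis and vertical below 0.12 rad and x of mill_b_mid in the frame of rack between -0.115 and 0.115 m and y of mill_b_mid in the frame of rack between -0.045 and 0.045 m and z of mill_b_mid in the frame of rack between 0.068 and 0.08 m and x of mill_c_mid in the frame of tray between -0.115 and 0.115 m and y of mill_c_mid in the frame of tray between -0.045 and 0.045 m and z of mill_c_mid in the frame of tray between 0.056 and 0.068 m and linear speed of each of mill_a, mill_b, mill_c below 0.02 m/s); the robot touches nothing.
It fails at once if a mill is forced onto the pin (more than 100 N) (contact force between any of mill_a, mill_b, mill_c and gauge above 100 N).
It fails at once if a mill is dropped: not held by the fingers with its foot more than 56 mm above the worktop ((height (world z) of mill_a_mid above 0.112 m and contact force between the fingers and mill_a below 0.01 N) or (height (world z) of mill_b_mid above 0.112 m and contact force between the fingers and mill_b below 0.01 N) or (height (world z) of mill_c_mid above 0.112 m and contact force between the fingers and mill_c below 0.01 N)).
It fails at once if the mug, glass cup, tea glass or coffee jar is moved more than 25 mm (distance of any of mug_teal, glass_cup_1, shot_amber_1, coffee_jar from where it was at the start of the episode above 0.025 m).
It also fails if it takes over 72 s, if anything falls off the work surface, if the arm or the gripper's body presses on something with over 40 N, if the wrist force passes 120 N, or if a joint passes its speed limit or range.

## Working session

There is one attempt and no reset: what is moved stays moved. The work goes in short steps, Python scripts to look and compute and a shell command to move; the robot and the scene stay as the last step left them, time stands still between calls to the robot, and variables do not carry over. Pictures are saved under pics/ and viewed, at most 10 in all, crops included, and the job is handed in when it is done.

```bash
ls; mkdir -p pics; cat > h.py <<'E'
import numpy as np, cv2
from rig import r, grab_frame
def save(name,fn):
    f=grab_frame(name); cv2.imwrite('pics/'+fn+'.png',f['pixels'][:,:,::-1]); np.savez('pics/'+fn+'.npz',**f); return f
def world(f,u,v,z=None):
    fl=200/np.tan(np.radians(float(f['vertical_fov']))/2)
    d=np.array([(u-f['cx'])/fl,(v-f['cy'])/fl,1]); T=np.array(f['cam_to_world'])
    if z is None: p=d*f['z_map'][int(v),int(u)]
    else: p=d*(z-T[2,3])/(T[:3,:3]@d)[2]
    return T[:3,:3]@p+T[:3,3]
E
python3 - <<'E'
from h import *
for n in('scene','top'):
    f=save(n,n+'0'); print(n,f['vertical_fov'],f['cx'],f['cy'],np.round(f['cam_to_world'],3))
print(r.sense())
E
```

```text
pics
scene 48.76680301509276 319.5087070183024 194.42905880569108 [[-7.05000e-01 -4.64000e-01  5.36000e-01 -3.41370e+01]
 [-7.09000e-01  4.75000e-01 -5.21000e-01  6.68872e+02]
 [-1.30000e-02 -7.48000e-01 -6.64000e-01  8.05820e+02]
 [ 0.00000e+00  0.00000e+00  0.00000e+00  1.00000e+00]]
top 53.00601838552267 315.7248526309458 204.0824382123564 [[ 2.700000e-02 -9.920000e-01  1.220000e-01  4.111700e+02]
 [-1.000000e+00 -2.500000e-02  1.200000e-02  6.359600e+01]
 [-9.000000e-03 -1.220000e-01 -9.920000e-01  1.315596e+03]
 [ 0.000000e+00  0.000000e+00  0.000000e+00  1.000000e+00]]
{'clock': 0.1, 'qpos': array([-1.25440849e+00,  3.53598867e-01,  1.63403635e+00,  1.76825156e-05,
        1.15523470e+00, -2.41222981e-03]), 'qvel': array([-3.97460599e-05, -2.42222293e-03, -9.27181633e-04,  9.62559239e-05,
        1.93797457e-04,  3.77527963e-04]), 'joint_efforts': array([-1.59977582e-03, -6.06361985e+01, -3.42819500e+01, -6.40106055e-05,
        3.96509204e-03, -2.15841033e-05]), 'eef_pos': array([ 195.76574424, -593.12963985,  252.63429185]), 'tcp_rot': array([-3.14031543e+00, -1.92494228e-05,  3.18792905e-01]), 'contact_force': array([-0.82705015,  0.60898025,  0.10268739]), 'wrist_torque': array([-0.0080911 , -0.03378422,  0.00721293]), 'grasp_force': 0.0, 'opening': 1.0001984477025005}
```

View pics/top0.png

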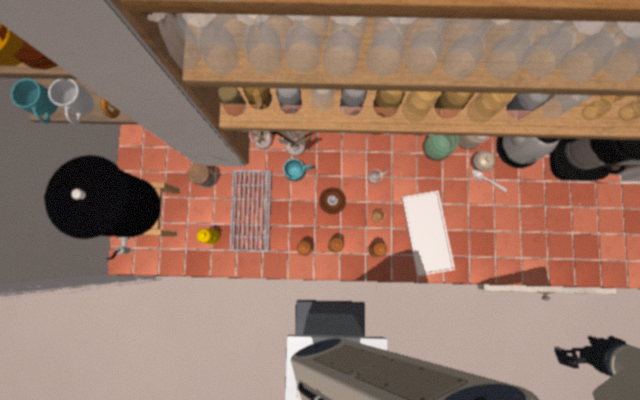

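View pics/scene0.png

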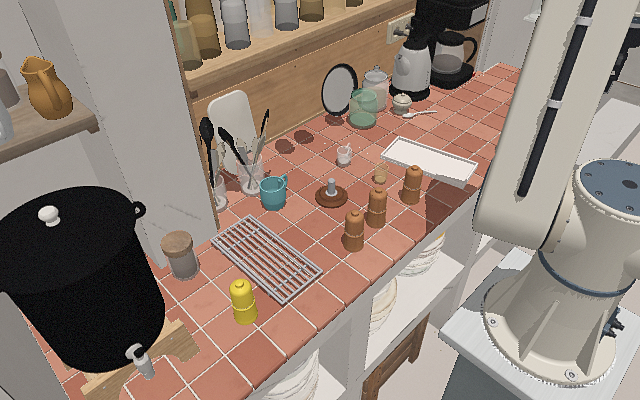

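The top view shows the mills at about (304,247), (336,243) and (379,249), the gauge at (332,201), the tray at (428,232) and the rack at (250,210). The mug, glass cup, amber glass and jar are at (295,170), (375,176), (377,215) and (203,174). The yellow look-alike is at (208,236).

```bash
cat > m.py <<'E'
from h import *
def cloud(f):
    fl=200/np.tan(np.radians(float(f['vertical_fov']))/2); v,u=np.mgrid[:400,:640]; z=f['z_map']
    P=np.stack([(u-f['cx'])/fl*z,(v-f['cy'])/fl*z,z],-1); T=f['cam_to_world']; return P@T[:3,:3].T+T[:3,3]
E
python3 - <<'E'
from m import *
top=np.load('pics/top0.npz'); sc=np.load('pics/scene0.npz')
pt=cloud(top); ps=cloud(sc)
for n,(u,v) in dict(A=(304,247),B=(336,243),C=(379,249),gauge=(332,201),mug=(295,170),cup=(375,176),amb=(377,215),jar=(203,174),yel=(208,236)).items():
    g=world(top,u,v); out=[]
    for P in(pt,ps):
        d=np.hypot(P[...,0]-g[0],P[...,1]-g[1]); m=(d<38)&(P[...,2]>12)
        Q=P[m]; 
        if len(Q)==0: out.append(0);continue
        zt=np.percentile(Q[:,2],98); 
        lo,hi=np.percentile(Q,[2,98],axis=0); H=Q[Q[:,2]>zt-12]
        out.append((len(Q),np.round(zt),np.round((lo+hi)/2)[:2],np.round(hi-lo)[:2],np.round(np.median(H,0))))
    print(n,np.round(g),out)
for n,P in(('top',pt),('sc',ps)):
  for nm,(u,v) in dict(tray=((405,196),(437,191),(454,269),(426,275)),rack=((233,171),(270,171),(269,250),(230,250))).items() if n=='top' else {}:
    pass
for nm,z,pts in(('tray',16,((405,196),(437,191),(454,269),(426,275))),('rack',18,((233,171),(270,171),(269,250),(230,250)))):
    W=np.array([world(top,u,v,z) for u,v in pts]); print(nm,np.round(W[:,:2]).tolist(),np.round(W.mean(0)))
# rect fits
for nm,(u,v),zr in(('tray',(428,232),(3,22)),('rack',(250,210),(12,24))):
  g=world(top,u,v)
  for P in(pt,ps):
    m=(np.hypot(P[...,0]-g[0],P[...,1]-g[1])<150)&(P[...,2]>zr[0])&(P[...,2]<zr[1])
    print(nm,m.sum(),cv2.minAreaRect(P[m][:,:2].astype(np.float32)))
# clearances: tall things over area
m=(pt[...,2]>140)&(pt[...,0]<750)&(pt[...,0]>150)&(abs(pt[...,1])<420)
print('obst x-min by y:',[(y,np.round(pt[m&(abs(pt[...,1]-y)<25)][:,0].min()) if (m&(abs(pt[...,1]-y)<25)).any() else None) for y in range(-350,400,50)])
for u,v in((330,125),(230,160),(330,60)): print(np.round(world(top,u,v)))
E
python3 - <<'E'
import cv2;i=cv2.imread('pics/top0.png')[140:290,190:470];cv2.imwrite('pics/c1.png',cv2.resize(i,(784,420),interpolation=2))
E
```

```text
A [429. 110. 110.] [(184, np.float64(114.0), array([426., 111.]), array([42., 41.]), array([426., 112., 104.])), (698, np.float64(112.0), array([424., 115.]), array([38., 36.]), array([424., 113., 104.]))]
B [443.  14. 108.] [(194, np.float64(113.0), array([438.,  16.]), array([42., 41.]), array([438.,  14., 104.])), (654, np.float64(112.0), array([436.,  16.]), array([39., 35.]), array([437.,  15., 104.]))]
C [ 429. -114.  111.] [(228, np.float64(113.0), array([ 429., -116.]), array([43., 42.]), array([ 429., -117.,  105.])), (600, np.float64(112.0), array([ 426., -114.]), array([40., 33.]), array([ 426., -116.,  103.]))]
gauge [576.  28.  61.] [(319, np.float64(63.0), array([582.,  27.]), array([59., 61.]), array([584.,  26.,  61.])), (417, np.float64(64.0), array([580.,  27.]), array([59., 60.]), array([583.,  27.,  61.]))]
mug [685. 152.   3.] [(2721, np.float64(885.0), array([701., 152.]), array([39., 67.]), array([698., 152., 881.])), (987, np.float64(415.0), array([683., 151.]), array([67., 66.]), array([700., 153., 413.]))]
cup [ 669. -114.   12.] [(1319, np.float64(885.0), a
[... 227 characters left out ...]
34., -119.]), array([38., 38.]), array([ 533., -118.,   51.])), (245, np.float64(54.0), array([ 534., -123.]), array([38., 40.]), array([ 535., -122.,   48.]))]
jar [644. 427. 106.] [(438, np.float64(109.0), array([643., 437.]), array([58., 49.]), array([644., 438., 105.])), (967, np.float64(109.0), array([643., 437.]), array([59., 47.]), array([642., 438., 106.]))]
yel [454. 401. 103.] [(273, np.float64(113.0), array([455., 415.]), array([42., 40.]), array([456., 417., 104.])), (906, np.float64(113.0), array([451., 417.]), array([35., 41.]), array([453., 417., 104.]))]Traceback (most recent call last):
  File "<stdin>", line 15, in <module>
ValueError: too many values to unpack (expected 2)
```

View pics/c1.png

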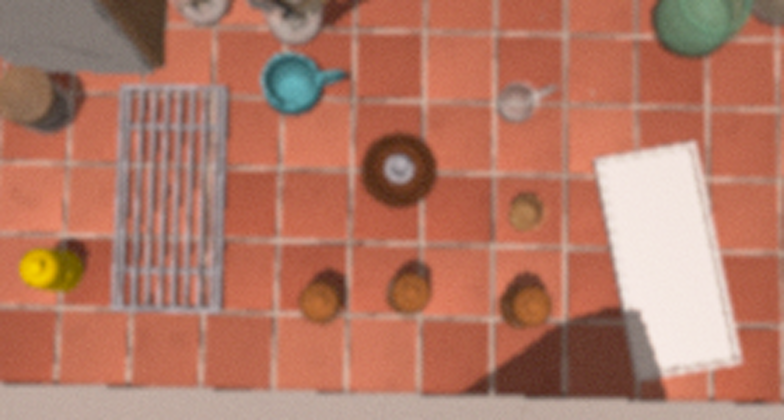

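The crop shows the three mills in front of the gauge, the tray yawed to the right, and the rack on the left with its rods along world x. The mill and gauge positions agree between the two cameras.

```bash
python3 - <<'E'
from m import *
top=np.load('pics/top0.npz'); sc=np.load('pics/scene0.npz')
pt=cloud(top); ps=cloud(sc)
for nm,z,pts in(('tray',16,((405,196),(437,191),(454,269),(426,275))),('rack',18,((233,171),(270,171),(269,250),(230,250)))):
    W=np.array([world(top,u,v,z) for u,v in pts]); print(nm,np.round(W[:,:2]).tolist(),np.round(W.mean(0)))
for nm,(u,v),zr in(('tray',(428,232),(4,22)),('rack',(250,210),(12,24))):
  g=world(top,u,v)
  for P in(pt,ps):
    m=(np.hypot(P[...,0]-g[0],P[...,1]-g[1])<150)&(P[...,2]>zr[0])&(P[...,2]<zr[1])
    print(nm,m.sum(),cv2.minAreaRect(P[m][:,:2].astype(np.float32)))
for nm,P in(('top',pt),('sc',ps)):
  m=(P[...,2]>125)&(P[...,0]<800)&(P[...,0]>150)&(P[...,1]>-420)&(P[...,1]<500)
  for y in range(-350,500,50):
    k=m&(abs(P[...,1]-y)<25)
    if k.any():
      Q=P[k]; print(nm,y,np.round(Q[Q[:,0]<np.percentile(Q[:,0],5)].mean(0)),np.round(Q[:,2].min()))
E
```

```text
tray [[605.0, -212.0], [624.0, -316.0], [373.0, -368.0], [352.0, -278.0]] [ 488. -293.   16.]
rack [[673.0, 355.0], [676.0, 233.0], [418.0, 226.0], [414.0, 351.0]] [545. 291.  18.]
tray 2353 ((489.8265380859375, -290.298828125), (283.68310546875, 277.01165771484375), 56.99147415161133)
tray 2471 ((485.1903076171875, -294.43017578125), (274.9844055175781, 281.7991943359375), 61.59259033203125)
rack 1353 ((553.0511474609375, 328.540771484375), (283.0052795410156, 196.57106018066406), 0.7676729559898376)
rack 2329 ((553.117919921875, 325.8604431152344), (282.02392578125, 199.96205139160156), 0.8142102360725403)
top -350 [ 698. -349.  561.] 387.0
top -300 [ 698. -297.  629.] 384.0
top -250 [ 698. -250.  654.] 388.0
top -200 [ 556. -193.  670.] 387.0
top -150 [ 245. -133.  725.] 386.0
top -100 [228. -80. 650.] 385.0
top -50 [211. -30. 596.] 357.0
top 0 [182.  14. 604.] 262.0
top 50 [163.  49. 510.] 239.0
top 100 [161. 102. 367.] 138.0
top 150 [680. 152. 668.] 125.0
top 200 [695. 198. 664.] 125.0
top 250 [697. 249. 652.] 131.0
top 300 [693. 322. 606.] 125.0
top 350 [692. 350. 492.] 125.0
top 400 [692. 401. 475.] 131.0
top 450 [692. 451. 471.] 125.0
sc -350 [ 695. -344.  398.] 386.0
sc -300 [ 695. -300.  405.] 387.0
sc -250 [ 695. -249.  405.] 387.0
sc -200 [ 695. -200.  403.] 387.0
sc -150 [ 696. -149.  402.] 386.0
sc -100 [696. -99. 403.] 387.0
sc -50 [670. -50. 408.] 387.0
sc 0 [151.  14. 582.] 386.0
sc 50 [151.  49. 496.] 332.0
sc 100 [151. 103. 356.] 127.0
sc 150 [452. 141. 354.] 126.0
sc 200 [697. 202. 402.] 125.0
sc 250 [697. 252. 402.] 125.0
sc 300 [692. 322. 480.] 126.0
sc 350 [691. 351. 486.] 125.0
sc 400 [691. 400. 491.] 125.0
sc 450 [691. 450. 478.] 125.0
```

```bash
python3 -m inch '[[0,0,0.0338,0,0,0,0],[0,0,0.0338,0,0,0,0],[0,0,0.0338,0,0,0,0],[0,0,0,0.5,-1,0,0],[0,0,0,0.5,-1,0,0],[0,0,0,0.5,-1,0,0],[0,0,0,0.5,-1,0,0],[0,0,0,0.5,-1,0,0]]' 40
python3 -m inch '[[0,0,0,0.5,-1,0,0],[0,0,0,0.5,-1,0,0],[0,0,0,0.5,-1,0,0],[0,0,0,0.5,-1,0,0],[0,0,0,0.5,-1,0,0],[0,0,0,0.5,-1,0,0],[0,0,0,0.5,-1,0,0],[0,0,0,0.5,-1,0,0]]'
```

```text
clock: 0.77
eef_pos: [258.6, -467.1, 252.9]
tcp_rot: [-3.141, 0.0, -0.0]
contact_force: [0.3, 0.1, -0.4]
opening: 1.001
grasp_force: 0.0
clock: 1.43
eef_pos: [358.5, -267.1, 253.1]
tcp_rot: [-3.141, 0.0, 0.0]
contact_force: [-0.0, -0.2, -0.8]
opening: 0.998
grasp_force: 0.0
```

```bash
python3 -m inch '[[0,0,0,0.46,-1,0,0],[0,0,0,0.46,-1,0,0],[0,0,0,0.46,-1,0,0],[0,0,0,0.46,-1,0,0],[0,0,0,0.46,-1,0,0],[0,0,0,0.46,-1,0,0],[0,0,0,0,0,1,0],[0,0,0,0,0,1,0]]' 40
python3 -m inch '[[0,0,0,0,0,1,0],[0,0,0,0,0,1,0],[0,0,0,0,0,1,0],[0,0,0,0,0,1,0],[0,0,0,0,0,0.9,0],[0,0,0,0,0,0,0],[0,0,0,0,0,0,1],[0,0,0,0,0,0,1]]' 40
python3 -m inch '[[0,0,0,0,0,0,1],[0,0,0,0,0,0,1],[0,0,0,0,0,0,1],[0,0,0,0,0,0,1],[0,0,0,0,0,0,1],[0,0,0,0,0,0,1]]'
```

```text
clock: 2.1
eef_pos: [428.8, -117.3, 203.7]
tcp_rot: [3.141, -0.003, 0.003]
contact_force: [0.2, -0.0, -0.8]
opening: 0.998
grasp_force: 0.0
clock: 2.77
eef_pos: [427.7, -118.6, 81.6]
tcp_rot: [3.142, -0.0, 0.0]
contact_force: [-0.0, 0.1, 0.0]
opening: 0.747
grasp_force: 0.0
clock: 3.27
eef_pos: [428.3, -118.8, 82.3]
tcp_rot: [3.141, -0.003, 0.0]
contact_force: [-0.9, -0.6, 4.3]
opening: 0.511
grasp_force: 39.8
```

```bash
python3 -m inch '[[0,0,0,0,0,-1,1],[0,0,0,0,0,-1,1],[0,0,0,0,0,-1,1],[0,0,0,0,0,-1,1],[0,0,0,1,-1,-0.2,1],[0,0,0,1,-1,0,1],[0,0,0,1,-1,0,1],[0,0,0,1,-1,0,1]]' 40
python3 -m inch '[[0,0,0,1,-0.9,0,1],[0,0,0,1,-0.9,0,1],[0,0,0,0.2,0,0.4,1],[0,0,0,0,0,0.5,1],[0,0,0,0,0,0,1],[0,0,0,0,0,0,1],[0,0,0,0,0,0,1]]'
python3 - <<'E'
from m import *
f=save('scene','s1'); P=cloud(f)
e=r.sense()['eef_pos']; print(e)
R=P[(np.hypot(P[...,0]-583,P[...,1]-26)<60)&(P[...,2]>20)]
for z in range(40,160,8):
    k=R[abs(R[:,2]-z)<4]
    if len(k)>4: print(z,len(k),np.round(np.percentile(k,[3,97],axis=0)[:,:2],1).ravel())
i=cv2.imread('pics/s1.png')[110:260,250:450];cv2.imwrite('pics/s1c.png',cv2.resize(i,(800,600),interpolation=2))
E
```

```text
clock: 3.93
eef_pos: [528.5, -17.3, 187.4]
tcp_rot: [3.141, -0.003, -0.0]
contact_force: [0.3, -0.8, -1.7]
opening: 0.499
grasp_force: 41.8
clock: 4.52
eef_pos: [581.1, 25.7, 163.4]
tcp_rot: [3.141, 0.001, -0.001]
contact_force: [0.2, -0.1, -1.8]
opening: 0.507
grasp_force: 41.7
[581.56128671  25.76985898 163.69576023]
40 16 [575.7  21.2 588.9  33.8]
48 16 [576.6  20.4 587.2  33.4]
56 17 [576.3  21.1 588.9  32.9]
64 14 [575.4  21.4 587.4  33. ]
80 9 [557.1  21.6 579.2  46.9]
88 45 [557.5  15.2 592.2  48.3]
96 57 [557.8   9.9 595.4  47.9]
104 49 [559.1  13.7 596.3  47.5]
112 43 [558.3  12.8 597.1  46.6]
120 44 [558.7  14.1 588.2  47.3]
128 46 [558.2  13.4 592.7  48. ]
136 53 [559.5  11.2 590.9  47.2]
144 35 [560.6  14.9 577.3  50.5]
152 51 [560.8  -0.7 585.1  58.1]
```

View pics/s1c.png

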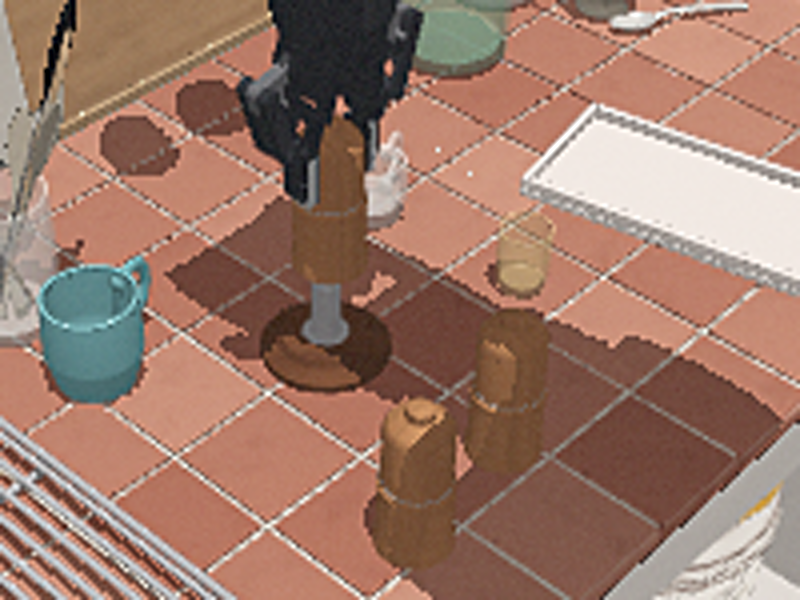

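The mill hangs over the pin, with pin and mill centres at crop columns of about 327 and 330. I'll fit cylinders to get the offset.

```bash
cat > fit.py <<'E'
from m import *
from scipy.optimize import least_squares
def cyl(P,c,R,z0,z1):
    k=P[(np.hypot(P[...,0]-c[0],P[...,1]-c[1])<R+9)&(P[...,2]>z0)&(P[...,2]<z1)]
    s=least_squares(lambda p:np.hypot(k[:,0]-p[0],k[:,1]-p[1])-R,c,loss='soft_l1',f_scale=1.0)
    return np.round(s.x,1),len(k),np.round(np.median(abs(s.fun)),2)
E
python3 - <<'E'
from fit import *
P1=cloud(np.load('pics/s1.npz')); P0=cloud(np.load('pics/scene0.npz'))
print('pin',cyl(P0,(583,26),10,24,57),cyl(P1,(583,26),10,24,57))
for z0,z1,R in((93,122,23.5),(84,92,25)): print(cyl(P1,(581,26),R,z0,z1))
for c in((425,113),(437,15),(427,-116)): print(cyl(P0,c,23.5,10,48),cyl(P0,c,22,55,90))
E
```

```text
pin (array([586. ,  22.7]), 65, np.float64(1.05)) (array([586.4,  22.7]), 66, np.float64(0.73))
(array([582.7,  23.2]), 177, np.float64(0.87))
(array([582.6,  23.2]), 45, np.float64(0.71))
(array([428.5, 108.6]), 225, np.float64(0.67)) (array([428.6, 108.5]), 202, np.float64(0.61))
(array([440.7,   9.9]), 214, np.float64(0.89)) (array([440.6,   9.9]), 184, np.float64(0.65))
(array([ 429.8, -121.7]), 203, np.float64(0.84)) (array([ 429.9, -121.6]), 181, np.float64(0.81))
```

```bash
python3 -m inch '[[0,0,0,0.1,0.02,0,1],[0,0,0,0,0,0.3,1],[0,0,0,0,0,0.2,1],[0,0,0,0,0,0.1,1],[0,0,0,0,0,0.1,1],[0,0,0,0,0,0.08,1],[0,0,0,0,0,0,1]]' 40
python3 -m inch '[[0,0,0,0,0,0.08,1],[0,0,0,0,0,0,1]]'
```

```text
clock: 5.15
eef_pos: [584.4, 26.1, 143.2]
tcp_rot: [3.142, 0.001, 0.0]
contact_force: [-0.3, -1.3, -1.7]
opening: 0.504
grasp_force: 41.7
clock: 5.32
eef_pos: [584.7, 26.1, 141.5]
tcp_rot: [-3.142, 0.0, 0.0]
contact_force: [-0.7, -0.0, -2.1]
opening: 0.503
grasp_force: 41.7
```

```bash
python3 -m inch '[[0,0,0,0,0,0.16,1],[0,0,0,0,0,0.16,1],[0,0,0,0,0,0.08,1],[0,0,0,0,0,0,1]]'
python3 -m inch '[[0,0,0,0,0,0.08,1],[0,0,0,0,0,0.08,1],[0,0,0,0,0,0,1]]'
```

```text
clock: 5.65
eef_pos: [584.3, 26.1, 131.1]
tcp_rot: [3.142, 0.001, 0.0]
contact_force: [0.4, 0.4, -1.9]
opening: 0.505
grasp_force: 41.7
clock: 5.9
eef_pos: [584.6, 26.1, 127.4]
tcp_rot: [-3.142, 0.0, 0.0]
contact_force: [-0.4, 0.4, -1.8]
opening: 0.503
grasp_force: 41.7
```

```bash
python3 -m inch '[[0,0,0,0,0,0.08,1],[0,0,0,0,0,0.06,1],[0,0,0,0,0,0,1]]'

```

```text
clock: 6.15
eef_pos: [584.6, 26.1, 124.0]
tcp_rot: [-3.142, 0.0, 0.0]
contact_force: [0.0, 0.3, -1.1]
opening: 0.502
grasp_force: 41.7
```

```bash
python3 -m inch '[[0,0,0,0,0,0.06,1],[0,0,0,0,0,0.06,1],[0,0,0,0,0,0,1]]'

```

```text
clock: 6.4
eef_pos: [584.6, 26.1, 121.0]
tcp_rot: [3.142, 0.0, 0.0]
contact_force: [-0.7, -0.1, -1.6]
opening: 0.503
grasp_force: 41.7
```

```bash
python3 -m inch '[[0,0,0,0,0,0.2,1],[0,0,0,0,0,0.2,1],[0,0,0,0,0,0.2,1],[0,0,0,0,0,0.08,1],[0,0,0,0,0,0,1]]'
python3 -m inch '[[0,0,0,0,0,0.06,1],[0,0,0,0,0,0,1],[0,0,0,0,0,0,1]]'
```

```text
clock: 6.82
eef_pos: [584.2, 26.1, 103.4]
tcp_rot: [3.142, 0.001, 0.0]
contact_force: [-0.5, -0.6, -1.7]
opening: 0.509
grasp_force: 41.7
clock: 7.07
eef_pos: [584.8, 26.1, 102.9]
tcp_rot: [-3.142, -0.0, 0.0]
contact_force: [0.0, -0.3, -1.9]
opening: 0.502
grasp_force: 41.7
```

```bash
python3 -m inch '[[0,0,0,0,0,0.06,1],[0,0,0,0,0,0,1],[0,0,0,0,0,0,1]]'
python3 -m inch '[[0,0,0,0,0,0.04,1],[0,0,0,0,0,0,1],[0,0,0,0,0,0,1]]'
```

```text
clock: 7.32
eef_pos: [584.7, 26.1, 101.3]
tcp_rot: [3.142, -0.0, 0.0]
contact_force: [0.4, -0.0, -0.3]
opening: 0.501
grasp_force: 41.7
clock: 7.57
eef_pos: [584.9, 26.1, 100.4]
tcp_rot: [3.142, -0.0, 0.0]
contact_force: [0.5, -0.3, -1.3]
opening: 0.501
grasp_force: 41.8
```

```bash
python3 -m inch '[[0,0,0,0,0,-0.5,1],[0,0,0,0,0,-1,1],[0,0,0,0,0,-1,1],[0,0,0,0,0,-1,1],[0,0,0,0,0.5,-1,1],[0,0,0,0,1,0,1],[0,0,0,-0.1,1,0,1],[0,0,0,-0.1,1,0,1]]'
python3 -m inch '[[0,0,0,-0.1,1,0,1],[0,0,0,-0.1,1,0,1],[0,0,0,-0.1,1,0,1],[0,0,0,-0.1,1,0,1],[0,0,0,-0.1,1,0,1],[0,0,0,-0.1,1,0,1],[0,0,0,-0.1,1,0,1],[0,0,0,-0.1,1,0,1]]'
python3 -m inch '[[0,0,0,0,0.6,0.5,1],[0,0,0,0,0,1,1],[0,0,0,0,0,1,1],[0,0,0,0,0,1,1],[0,0,0,0,0,0.6,1],[0,0,0,0,0,0.3,1],[0,0,0,0,0,0,1]]'
```

```text
clock: 8.23
eef_pos: [579.9, -62.2, 214.5]
tcp_rot: [3.141, -0.002, 0.001]
contact_force: [-0.3, -0.2, -1.4]
opening: 0.502
grasp_force: 41.8
clock: 8.9
eef_pos: [559.5, -262.6, 213.8]
tcp_rot: [3.141, -0.0, 0.0]
contact_force: [-0.2, 0.7, -2.5]
opening: 0.505
grasp_force: 41.8
clock: 9.48
eef_pos: [558.7, -275.5, 100.7]
tcp_rot: [-3.14, 0.003, 0.0]
contact_force: [0.2, 0.5, -1.8]
opening: 0.502
grasp_force: 41.8
```

```bash
python3 -m inch '[[0,0,0,0,0,0.3,1],[0,0,0,0,0,0.1,1],[0,0,0,0,0,0,1]]'
python3 -m inch '[[0,0,0,0,0,0.06,1],[0,0,0,0,0,0,1],[0,0,0,0,0,0,1]]'
```

```text
clock: 9.73
eef_pos: [560.1, -276.4, 93.0]
tcp_rot: [3.141, -0.0, 0.0]
contact_force: [-0.6, -0.1, -1.5]
opening: 0.502
grasp_force: 41.8
clock: 9.98
eef_pos: [560.1, -276.5, 91.8]
tcp_rot: [3.141, -0.001, 0.0]
contact_force: [0.5, 0.7, -1.5]
opening: 0.503
grasp_force: 41.8
```

```bash
python3 -m inch '[[0,0,0,0,0,0.08,1],[0,0,0,0,0,0.06,1],[0,0,0,0,0,0,1],[0,0,0,0,0,0,1]]'
python3 -m inch '[[0,0,0,0,0,0.04,1],[0,0,0,0,0,0,1],[0,0,0,0,0,0,1]]'
```

```text
clock: 10.32
eef_pos: [560.1, -276.6, 88.3]
tcp_rot: [3.141, -0.001, 0.0]
contact_force: [-0.8, 0.1, 4.2]
opening: 0.504
grasp_force: 42.2
clock: 10.57
eef_pos: [560.3, -276.7, 88.3]
tcp_rot: [3.141, -0.001, 0.0]
contact_force: [-3.4, 1.6, 13.4]
opening: 0.503
grasp_force: 43.1
```

```bash
python3 -m inch '[[0,0,0,0,0,-0.04,0],[0,0,0,0,0,0,0],[0,0,0,0,0,0,0],[0,0,0,0,0,0,0],[0,0,0,0,0,0,0],[0,0,0,0,0,0,0]]'
python3 -m inch '[[0,0,0,0,0,-0.6,0],[0,0,0,0,0,-1,0],[0,0,0,0,0,-1,0],[0,0,0,0,0,-1,0],[0,0,0,0,0,-1,0],[0,0,0,-0.42,-1,0,0],[0,0,0,-0.42,-1,0,0],[0,0,0,-0.42,-1,0,0]]'
python3 -m inch '[[0,0,0,-0.42,-1,0,0],[0,0,0,-0.42,-1,0,0],[0,0,0,-0.42,-1,0,0],[0,0,0,-0.42,-1,0,0],[0,0,0,-0.42,-1,0,0],[0,0,0,-0.42,-1,0,0],[0,0,0,-0.42,-1,0,0],[0,0,0,-0.42,-1,0,0]]'
python3 -c "
from fit import *
P=cloud(save('scene','s2')); print(cyl(P,(562,-279),23.5,16,54),cyl(P,(562,-279),22,63,96)); print(r.sense()['eef_pos'])"
```

```text
clock: 11.07
eef_pos: [559.7, -276.4, 87.5]
tcp_rot: [-3.141, 0.0, 0.0]
contact_force: [-0.0, 0.9, 0.3]
opening: 0.996
grasp_force: 0.0
clock: 11.73
eef_pos: [528.0, -200.9, 203.2]
tcp_rot: [3.141, -0.001, -0.001]
contact_force: [-0.2, 1.6, -0.1]
opening: 1.003
grasp_force: 0.0
clock: 12.4
eef_pos: [443.5, -0.4, 202.8]
tcp_rot: [-3.142, -0.0, 0.0]
contact_force: [1.5, -0.4, -0.3]
opening: 0.998
grasp_force: 0.0
(array([ 561.3, -279.3]), 147, np.float64(1.11)) (array([ 561.7, -279.8]), 104, np.float64(1.18))
[441.33439915   2.45977856 202.48476866]
```

```bash
python3 -m inch '[[0,0,0,-0.12,-0.42,0,0],[0,0,0,0,0,1,0],[0,0,0,0,0,1,0],[0,0,0,0,0,1,0],[0,0,0,0,0,1,0],[0,0,0,0,0,0.8,0],[0,0,0,0,0,0,0],[0,0,0,0,0,0,1]]' 40
python3 -m inch '[[0,0,0,0,0,0,1],[0,0,0,0,0,0,1],[0,0,0,0,0,0,1],[0,0,0,0,0,0,1],[0,0,0,0,0,0,1],[0,0,0,0,0,0,1],[0,0,0,0,0,0,1]]'
```

```text
clock: 13.12
eef_pos: [440.8, 8.9, 82.3]
tcp_rot: [3.142, 0.002, -0.0]
contact_force: [-0.4, -0.1, 0.2]
opening: 0.883
grasp_force: 0.0
clock: 13.7
eef_pos: [442.5, 9.2, 84.1]
tcp_rot: [-3.141, -0.003, 0.0]
contact_force: [0.7, 1.2, 7.8]
opening: 0.506
grasp_force: 39.6
```

```bash
python3 -m inch '[[0,0,0,0,0,-0.5,1],[0,0,0,0,0,-1,1],[0,0,0,0,0,-1,1],[0,0,0,0,0,-1,1],[0,0,0,1,-0.13,0,1],[0,0,0,1,-0.13,0,1],[0,0,0,1,-0.13,0,1],[0,0,0,1,-0.13,0,1]]' 40
python3 -m inch '[[0,0,0,1,-0.13,0,1],[0,0,0,0.5,-0.05,0,1],[0,0,0,0.2,0,0,1],[0,0,0,0,0,0,1],[0,0,0,0,0,0,1]]'
python3 -c "
from fit import *
P=cloud(save('scene','s3')); e=r.sense()['eef_pos'];print(e)
for c in ((586,23),(583,23)):print(cyl(P,c,23.5,e[2]-70,e[2]-41),'prev 582.7 23.2 at 581.5 25.7, now ok 584.6 26.1')"
```

```text
clock: 14.37
eef_pos: [542.4, 22.2, 171.4]
tcp_rot: [3.142, -0.002, 0.0]
contact_force: [-0.5, -0.2, -1.8]
opening: 0.508
grasp_force: 41.2
clock: 14.78
eef_pos: [582.7, 26.4, 170.2]
tcp_rot: [3.141, 0.001, 0.0]
contact_force: [0.1, -0.0, -2.1]
opening: 0.506
grasp_force: 41.2
[582.424261    26.4122832  170.21503559]
(array([580.9,  25.8]), 170, np.float64(0.86)) prev 582.7 23.2 at 581.5 25.7, now ok 584.6 26.1
(array([580.9,  25.8]), 171, np.float64(0.87)) prev 582.7 23.2 at 581.5 25.7, now ok 584.6 26.1
```

```bash
python3 -m inch '[[0,0,0,0.17,0.03,0,1],[0,0,0,0,0,0.4,1],[0,0,0,0,0,0.3,1],[0,0,0,0,0,0.1,1],[0,0,0,0,0,0.08,1],[0,0,0,0,0,0,1]]' 40
python3 -m inch '[[0,0,0,0,0,0.08,1],[0,0,0,0,0,0.08,1],[0,0,0,0,0,0,1]]'
```

```text
clock: 15.33
eef_pos: [587.4, 25.8, 147.5]
tcp_rot: [3.142, 0.001, 0.0]
contact_force: [0.4, 0.1, -2.1]
opening: 0.503
grasp_force: 41.3
clock: 15.58
eef_pos: [588.3, 25.6, 144.5]
tcp_rot: [3.141, -0.001, 0.001]
contact_force: [-0.6, -1.7, 0.4]
opening: 0.509
grasp_force: 41.0
```

```bash
python3 -m inch '[[0,0,0,0,0,0.08,1],[0,0,0,0,0,0,1]]'
python3 -m inch '[[0,0,0,0,0,0.06,1],[0,0,0,0,0,0,1]]'
```

```text
clock: 15.75
eef_pos: [588.3, 25.1, 142.7]
tcp_rot: [3.14, -0.001, 0.001]
contact_force: [0.4, -6.1, -2.7]
opening: 0.503
grasp_force: 40.9
clock: 15.92
eef_pos: [588.1, 24.8, 140.8]
tcp_rot: [3.14, -0.0, 0.001]
contact_force: [-0.2, -6.6, -1.1]
opening: 0.502
grasp_force: 41.2
```

```bash
python3 -m inch '[[0,0,0,0,0.05,0,1],[0,0,0,0,0,0.06,1],[0,0,0,0,0,0,1]]'
python3 -m inch '[[0,0,0,0,0,0.08,1],[0,0,0,0,0,0.08,1],[0,0,0,0,0,0,1]]'
```

```text
clock: 16.17
eef_pos: [588.0, 24.4, 139.1]
tcp_rot: [3.141, 0.0, 0.0]
contact_force: [0.5, -3.6, -1.8]
opening: 0.506
grasp_force: 41.8
clock: 16.42
eef_pos: [587.9, 24.5, 134.9]
tcp_rot: [3.141, 0.0, 0.0]
contact_force: [0.8, -4.7, -1.7]
opening: 0.506
grasp_force: 41.6
```

```bash
python3 -m inch '[[0,0,0,0,0.04,0,1],[0,0,0,0,0,0.08,1],[0,0,0,0,0,0.08,1],[0,0,0,0,0,0,1]]'
python3 -m inch '[[0,0,0,0,0,0.06,1],[0,0,0,0,0,0,1]]'
python3 -m inch '[[0,0,0,0,0,0.06,1],[0,0,0,0,0,0,1]]'
```

```text
clock: 16.75
eef_pos: [587.7, 23.9, 130.7]
tcp_rot: [-3.141, 0.001, 0.0]
contact_force: [0.4, -0.5, -1.9]
opening: 0.504
grasp_force: 42.1
clock: 16.92
eef_pos: [587.8, 23.7, 129.4]
tcp_rot: [-3.141, 0.001, 0.0]
contact_force: [0.5, -0.3, -1.7]
opening: 0.502
grasp_force: 42.1
clock: 17.08
eef_pos: [588.3, 23.7, 128.7]
tcp_rot: [-3.141, -0.001, 0.0]
contact_force: [-1.2, -0.0, 2.8]
opening: 0.502
grasp_force: 42.7
```

```bash
python3 -m inch '[[0,0,0,0,0,0.04,1],[0,0,0,0,0,0,1]]'
python3 -m inch '[[0,0,0,0,0,0.04,1],[0,0,0,0,0,0,1]]'
```

```text
clock: 17.25
eef_pos: [588.7, 23.7, 128.5]
tcp_rot: [-3.141, -0.001, 0.0]
contact_force: [-2.7, 1.2, 9.8]
opening: 0.504
grasp_force: 43.5
clock: 17.42
eef_pos: [589.1, 23.7, 128.4]
tcp_rot: [-3.141, -0.002, 0.0]
contact_force: [-4.3, 0.4, 17.8]
opening: 0.502
grasp_force: 44.0
```

```bash
python3 -m inch '[[0,0,0,0,0,-0.3,1],[0,0,0,0,0,-1,1],[0,0,0,0,0,-1,1],[0,0,0,0,0,-1,1],[0,0,0,-0.2,-0.5,-0.3,1],[0,0,0,-0.2,-1,0,1],[0,0,0,-0.2,-1,0,1],[0,0,0,-0.2,-1,0,1]]'
python3 -m inch '[[0,0,0,-0.2,-1,0,1],[0,0,0,-0.2,-1,0,1],[0,0,0,-0.2,-1,0,1],[0,0,0,-0.2,-1,0,1],[0,0,0,-0.2,-1,0,1],[0,0,0,0,-1,0,1],[0,0,0,0,-1,0,1],[0,0,0,0,-0.2,0,1]]'
python3 -m inch '[[0,0,0,0,0,1,1],[0,0,0,0,0,1,1],[0,0,0,0,0,1,1],[0,0,0,0,0,0.6,1],[0,0,0,0,0,0.3,1],[0,0,0,0,0,0,1],[0,0,0,0,0,0,1]]'
```

```text
clock: 18.08
eef_pos: [567.0, 112.3, 215.9]
tcp_rot: [-3.141, 0.0, -0.001]
contact_force: [0.6, 0.3, -2.4]
opening: 0.505
grasp_force: 42.4
clock: 18.75
eef_pos: [541.9, 294.9, 215.6]
tcp_rot: [-3.14, 0.0, 0.002]
contact_force: [-0.5, -0.3, -0.3]
opening: 0.501
grasp_force: 42.2
clock: 19.33
eef_pos: [542.8, 291.1, 118.8]
tcp_rot: [3.141, 0.0, 0.0]
contact_force: [-0.6, -0.1, -1.9]
opening: 0.505
grasp_force: 42.4
```

```bash
python3 -m inch '[[0,0,0,0,0,0.3,1],[0,0,0,0,0,0.2,1],[0,0,0,0,0,0.06,1],[0,0,0,0,0,0,1],[0,0,0,0,0,0,1]]'
python3 -m inch '[[0,0,0,0,0,0.06,1],[0,0,0,0,0,0,1],[0,0,0,0,0,0,1]]'
python3 -m inch '[[0,0,0,0,0,0.06,1],[0,0,0,0,0,0,1],[0,0,0,0,0,0,1]]'
```

```text
clock: 19.75
eef_pos: [543.0, 291.1, 104.9]
tcp_rot: [-3.141, -0.0, 0.0]
contact_force: [0.1, -1.0, -3.5]
opening: 0.505
grasp_force: 42.4
clock: 20.0
eef_pos: [543.0, 291.1, 103.4]
tcp_rot: [-3.141, -0.0, 0.0]
contact_force: [-0.0, -0.1, -1.8]
opening: 0.504
grasp_force: 42.4
clock: 20.25
eef_pos: [543.2, 291.2, 102.1]
tcp_rot: [-3.141, -0.001, 0.0]
contact_force: [-0.4, 0.2, 1.2]
opening: 0.505
grasp_force: 42.6
```

```bash
python3 -m inch '[[0,0,0,0,0,0.03,1],[0,0,0,0,0,0,0],[0,0,0,0,0,0,0],[0,0,0,0,0,0,0],[0,0,0,0,0,0,0],[0,0,0,0,0,0,0],[0,0,0,0,0,0,0]]'
python3 -m inch '[[0,0,0,0,0,-0.6,0],[0,0,0,0,0,-1,0],[0,0,0,0,0,-1,0],[0,0,0,0,0,-1,0],[0,0,0,0,0,-1,0],[0,0,0,-0.6,1,0,0],[0,0,0,-0.65,1,0,0],[0,0,0,-0.65,1,0,0]]'
python3 -m inch '[[0,0,0,-0.65,1,0,0],[0,0,0,-0.65,1,0,0],[0,0,0,-0.65,1,0,0],[0,0,0,-0.65,1,0,0],[0,0,0,-0.2,0.2,0,0],[0,0,0,0,0,0,0],[0,0,0,0,0,0,0]]'
python3 -c "
from fit import *
P=cloud(save('scene','s4')); print(cyl(P,(540,291),23.5,28,66),cyl(P,(540,291),22,75,108),cyl(P,(428,109),22,55,90)); print(r.sense()['eef_pos'])"
```

```text
clock: 20.83
eef_pos: [542.9, 291.0, 100.9]
tcp_rot: [3.141, 0.0, 0.0]
contact_force: [0.4, 0.2, -0.0]
opening: 1.003
grasp_force: 0.0
clock: 21.5
eef_pos: [495.0, 215.5, 216.4]
tcp_rot: [-3.141, -0.001, 0.001]
contact_force: [0.2, -0.7, -0.1]
opening: 1.001
grasp_force: 0.0
clock: 22.08
eef_pos: [426.1, 111.3, 216.5]
tcp_rot: [-3.141, -0.001, -0.001]
contact_force: [0.9, -0.2, 0.2]
opening: 0.999
grasp_force: 0.0
(array([541.8, 292. ]), 237, np.float64(0.57)) (array([542. , 291.8]), 203, np.float64(0.66)) (array([428.5, 108.8]), 202, np.float64(0.67))
[426.51043592 111.7089844  216.4370488 ]
```

View pics/s4.png

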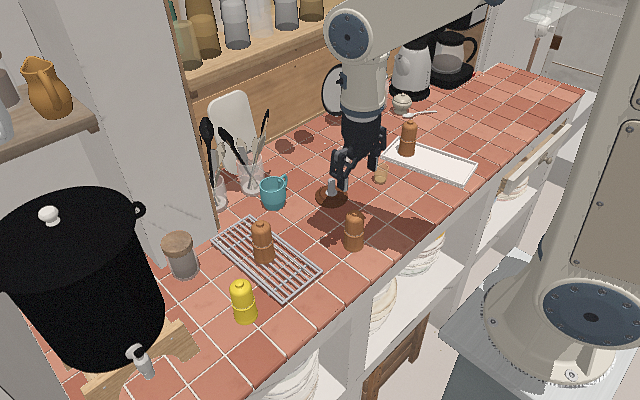

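One mill stands upright on the rack at (262,243), one on the tray at (408,138), and the last is at (354,231) below the gripper. Everything else is undisturbed.

```bash
python3 -m inch '[[0,0,0,0,0,1,0],[0,0,0,0,0,1,0],[0,0,0,0,0,1,0],[0,0,0,0,0,1,0],[0,0,0,0,0,1,0],[0,0,0,0,0,0.35,0],[0,0,0,0,0,0,0],[0,0,0,0,0,0,1]]' 40
python3 -m inch '[[0,0,0,0,0,0,1],[0,0,0,0,0,0,1],[0,0,0,0,0,0,1],[0,0,0,0,0,0,1],[0,0,0,0,0,0,1],[0,0,0,0,0,0,1],[0,0,0,0,0,0,1]]'
python3 -m inch '[[0,0,0,0,0,-0.5,1],[0,0,0,0,0,-1,1],[0,0,0,0,0,-1,1],[0,0,0,0,0,-1,1],[0,0,0,1,0.5,0,1],[0,0,0,1,0.5,0,1],[0,0,0,1,0.5,0,1],[0,0,0,1,0.5,0,1]]'
python3 -m inch '[[0,0,0,1,0.5,0,1],[0,0,0,1,0.5,0,1],[0,0,0,0.2,0.4,0,1],[0,0,0,0,0,0,1],[0,0,0,0,0,0,1],[0,0,0,0,0,0,1]]'
python3 -c "
from fit import *
P=cloud(save('scene','s5')); e=r.sense()['eef_pos'];print(e)
print(cyl(P,(583,23),23.5,e[2]-70,e[2]-41))"
```

```text
clock: 22.8
eef_pos: [426.0, 111.6, 82.4]
tcp_rot: [3.142, 0.001, 0.001]
contact_force: [0.2, 0.1, 1.2]
opening: 0.883
grasp_force: 0.0
clock: 23.38
eef_pos: [426.5, 111.3, 83.6]
tcp_rot: [-3.141, -0.003, 0.0]
contact_force: [-1.0, -0.1, 6.1]
opening: 0.51
grasp_force: 39.9
clock: 24.05
eef_pos: [526.8, 60.5, 171.1]
tcp_rot: [-3.141, -0.002, 0.0]
contact_force: [-0.4, 0.4, -1.0]
opening: 0.504
grasp_force: 41.1
clock: 24.55
eef_pos: [579.3, 26.4, 169.9]
tcp_rot: [-3.141, 0.001, -0.0]
contact_force: [0.2, -1.0, -1.5]
opening: 0.503
grasp_force: 41.1
[579.37032271  26.57602615 169.93265981]
(array([581.1,  23.8]), 161, np.float64(0.79))
```

```bash
python3 -m inch '[[0,0,0,0.2,0.05,0,1],[0,0,0,0,0,0.4,1],[0,0,0,0,0,0.3,1],[0,0,0,0,0,0.1,1],[0,0,0,0,0,0.08,1],[0,0,0,0,0,0,1]]' 40
python3 -m inch '[[0,0,0,0,0,0.08,1],[0,0,0,0,0,0.08,1],[0,0,0,0,0,0,1]]'
python3 -m inch '[[0,0,0,0,0,0.06,1],[0,0,0,0,0,0.06,1],[0,0,0,0,0,0,1]]'
```

```text
clock: 25.1
eef_pos: [584.9, 24.9, 146.9]
tcp_rot: [3.142, 0.002, 0.0]
contact_force: [0.5, -0.1, -0.7]
opening: 0.508
grasp_force: 41.1
clock: 25.35
eef_pos: [585.4, 24.8, 143.5]
tcp_rot: [-3.142, 0.0, 0.0]
contact_force: [-0.9, 0.9, -0.7]
opening: 0.502
grasp_force: 41.1
clock: 25.6
eef_pos: [585.4, 24.8, 140.6]
tcp_rot: [3.142, 0.0, 0.0]
contact_force: [-0.1, 0.4, -0.9]
opening: 0.503
grasp_force: 41.1
```

```bash
python3 -m inch '[[0,0,0,0,0,0.12,1],[0,0,0,0,0,0.12,1],[0,0,0,0,0,0.12,1],[0,0,0,0,0,0,1]]'
python3 -m inch '[[0,0,0,0,0,0.06,1],[0,0,0,0,0,0,1],[0,0,0,0,0,0,1]]'
python3 -m inch '[[0,0,0,0,0,0.06,1],[0,0,0,0,0,0,1],[0,0,0,0,0,0,1]]'
```

```text
clock: 25.93
eef_pos: [585.0, 24.8, 131.0]
tcp_rot: [3.142, 0.001, 0.0]
contact_force: [-0.3, 0.6, -0.7]
opening: 0.504
grasp_force: 41.1
clock: 26.18
eef_pos: [585.5, 24.8, 130.2]
tcp_rot: [-3.142, 0.0, 0.0]
contact_force: [0.4, 0.4, -1.4]
opening: 0.502
grasp_force: 41.1
clock: 26.43
eef_pos: [585.4, 24.8, 128.8]
tcp_rot: [-3.142, 0.0, 0.0]
contact_force: [-0.1, -0.1, -1.7]
opening: 0.504
grasp_force: 41.1
```

```bash
python3 -m inch '[[0,0,0,0,0,0.06,1],[0,0,0,0,0,0.04,1],[0,0,0,0,0,0,1]]'
python3 -m inch '[[0,0,0,0,0,0.06,1],[0,0,0,0,0,0.06,1],[0,0,0,0,0,0,1]]'
```

```text
clock: 26.68
eef_pos: [585.3, 24.8, 126.0]
tcp_rot: [-3.142, 0.0, 0.0]
contact_force: [0.2, 0.7, -1.9]
opening: 0.505
grasp_force: 41.1
clock: 26.93
eef_pos: [585.3, 24.8, 122.9]
tcp_rot: [3.142, 0.0, 0.0]
contact_force: [-0.4, -0.8, -0.8]
opening: 0.506
grasp_force: 41.1
```

Free past the sticking height: this one fits. I'll take it right down.

```bash
python3 -m inch '[[0,0,0,0,0,0.2,1],[0,0,0,0,0,0.2,1],[0,0,0,0,0,0.2,1],[0,0,0,0,0,0.08,1],[0,0,0,0,0,0,1]]'
python3 -m inch '[[0,0,0,0,0,0.06,1],[0,0,0,0,0,0.04,1],[0,0,0,0,0,0,1],[0,0,0,0,0,0,1]]'
python3 -m inch '[[0,0,0,0,0,0.04,1],[0,0,0,0,0,0,1],[0,0,0,0,0,0,1]]'
```

```text
clock: 27.35
eef_pos: [585.0, 24.8, 105.3]
tcp_rot: [3.142, 0.001, 0.0]
contact_force: [-0.3, -0.5, -1.9]
opening: 0.506
grasp_force: 41.1
clock: 27.68
eef_pos: [585.6, 24.8, 103.9]
tcp_rot: [-3.142, -0.0, 0.0]
contact_force: [-0.5, -1.1, -1.4]
opening: 0.504
grasp_force: 41.1
clock: 27.93
eef_pos: [585.5, 24.8, 102.8]
tcp_rot: [-3.142, -0.0, 0.0]
contact_force: [-0.1, -0.9, -1.8]
opening: 0.503
grasp_force: 41.1
```

```bash
python3 -m inch '[[0,0,0,0,0,0.05,1],[0,0,0,0,0,0,1],[0,0,0,0,0,0,1]]'
python3 -m inch '[[0,0,0,0,0,-0.5,1],[0,0,0,0,0,-1,1],[0,0,0,0,0,-1,1],[0,0,0,0,0,-1,1],[0,0,0,0,0,-1,1],[0,0,0,-0.36,1,0,1],[0,0,0,-0.36,1,0,1],[0,0,0,-0.36,1,0,1]]'
python3 -m inch '[[0,0,0,-0.36,1,0,1],[0,0,0,-0.36,1,0,1],[0,0,0,-0.36,1,0,1],[0,0,0,-0.36,1,0,1],[0,0,0,-0.36,1,0,1],[0,0,0,-0.36,1,0,1],[0,0,0,-0.36,1,0,1],[0,0,0,-0.36,1,0,1]]'
python3 -m inch '[[0,0,0,-0.36,1,0,1],[0,0,0,-0.36,0.9,0,1],[0,0,0,0,0,1,1],[0,0,0,0,0,1,1],[0,0,0,0,0,1,1],[0,0,0,0,0,1,1],[0,0,0,0,0,0.4,1],[0,0,0,0,0,0,1]]'
```

```text
clock: 28.18
eef_pos: [585.7, 24.8, 101.7]
tcp_rot: [-3.142, -0.0, 0.0]
contact_force: [-0.4, -0.8, 0.9]
opening: 0.505
grasp_force: 41.2
clock: 28.85
eef_pos: [558.4, -50.6, 215.5]
tcp_rot: [3.141, -0.002, 0.002]
contact_force: [0.6, -0.0, -1.3]
opening: 0.504
grasp_force: 41.1
clock: 29.52
eef_pos: [485.9, -251.3, 214.9]
tcp_rot: [3.141, -0.0, 0.0]
contact_force: [-0.6, 0.7, -1.5]
opening: 0.509
grasp_force: 41.1
clock: 30.18
eef_pos: [467.3, -296.9, 102.4]
tcp_rot: [-3.139, 0.003, 0.0]
contact_force: [-0.1, 1.2, -0.2]
opening: 0.503
grasp_force: 41.2
```

Contact is expected at about 89.5.

```bash
python3 -m inch '[[0,0,0,0,0,0.3,1],[0,0,0,0,0,0.06,1],[0,0,0,0,0,0,1],[0,0,0,0,0,0,1]]'
python3 -m inch '[[0,0,0,0,0,0.06,1],[0,0,0,0,0,0,1],[0,0,0,0,0,0,1]]'
python3 -m inch '[[0,0,0,0,0,0.04,1],[0,0,0,0,0,0,1],[0,0,0,0,0,0,1]]'
```

```text
clock: 30.52
eef_pos: [469.1, -298.0, 96.0]
tcp_rot: [3.141, -0.001, 0.0]
contact_force: [0.4, 0.4, -2.2]
opening: 0.509
grasp_force: 41.2
clock: 30.77
eef_pos: [468.7, -297.8, 93.9]
tcp_rot: [3.141, -0.0, 0.0]
contact_force: [-0.1, 0.3, -1.3]
opening: 0.504
grasp_force: 41.2
clock: 31.02
eef_pos: [468.5, -297.7, 92.5]
tcp_rot: [-3.142, 0.0, 0.0]
contact_force: [0.9, 0.5, -1.5]
opening: 0.502
grasp_force: 41.2
```

```bash
python3 -m inch '[[0,0,0,0,0,0.06,1],[0,0,0,0,0,0,1],[0,0,0,0,0,0.04,1],[0,0,0,0,0,0,1],[0,0,0,0,0,0,1]]'
python3 -m inch '[[0,0,0,0,0,0.04,1],[0,0,0,0,0,0,1],[0,0,0,0,0,0,1]]'
```

```text
clock: 31.43
eef_pos: [468.5, -297.7, 89.9]
tcp_rot: [-3.141, 0.0, 0.0]
contact_force: [0.7, -0.9, -1.7]
opening: 0.503
grasp_force: 41.2
clock: 31.68
eef_pos: [468.7, -297.8, 89.7]
tcp_rot: [3.141, -0.0, 0.0]
contact_force: [-0.9, 1.3, 6.9]
opening: 0.505
grasp_force: 41.8
```

```bash
python3 -m inch '[[0,0,0,0,0,0,0],[0,0,0,0,0,0,0],[0,0,0,0,0,0,0],[0,0,0,0,0,0,0],[0,0,0,0,0,0,0],[0,0,0,0,0,0,0]]'
python3 -m inch '[[0,0,0,0,0,-0.6,0],[0,0,0,0,0,-1,0],[0,0,0,0,0,-1,0],[0,0,0,0,0,-1,0],[0,0,0,0,0,-1,0],[0,0,0,0,0,-0.5,0],[0,0,0,0,0,0,0],[0,0,0,0,0,0,0]]'
python3 -c "
from fit import *
P=cloud(save('scene','s6'))
for c,b in(((562,-279),6),((470,-300),6),((542,292),18)): print(cyl(P,c,23.5,b+10,b+48),cyl(P,c,22,b+57,b+90))"
```

```text
clock: 32.18
eef_pos: [468.6, -297.7, 89.0]
tcp_rot: [-3.142, 0.0, 0.0]
contact_force: [1.0, -0.4, -1.2]
opening: 0.998
grasp_force: 0.0
clock: 32.85
eef_pos: [468.7, -297.8, 216.9]
tcp_rot: [3.141, -0.001, 0.0]
contact_force: [0.1, 1.2, -0.2]
opening: 0.998
grasp_force: 0.0
(array([ 561.4, -279.5]), 175, np.float64(1.22)) (array([ 561.6, -279.4]), 143, np.float64(1.05))
(array([ 470.6, -300.7]), 187, np.float64(1.05)) (array([ 470.7, -300.8]), 155, np.float64(1.08))
(array([541.8, 291.9]), 237, np.float64(0.63)) (array([542. , 291.8]), 204, np.float64(0.54))
```

View pics/s6.png

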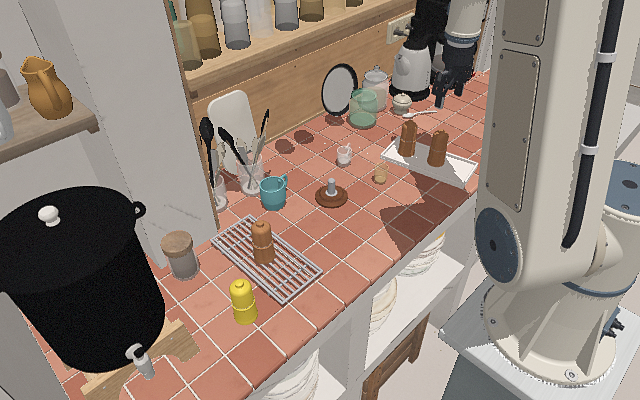

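Two mills stand upright on the tray at (408,138) and (438,148), and one on the rack at (262,243). The gripper is clear of everything and the bystanders are in place.

```bash
python3 -c "
from rig import r
print(r.sign_off())"
```

```text
the job is handed in; nothing more can be done
None
```

All three mills were tried on the pin: two went right down and stand on the tray, one stuck part-way and stands on the rack, nothing else was moved, and the job was handed in at about 33 s (no verdict was returned).

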